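Empty the oat-bar tray into the storage tub and put the tray away

TASK

Tip the three oat bars off the tray into the clear storage tub, without touching the bars with the gripper, and leave the tub standing upright on the counter. Then slide the empty tray, open end first, fully home into the low white tray slot, flat on the counter with its green grip sticking out, and let go. Do not knock the jar, the tumbler or the carton.

Things in the scene. Friction and masses are not known exactly. Their poses are not given: they have to be found in the camera images.
- tray: Dark steel tray, 0.28 kg, bars on it. Pan 150 (x) x 120 (y) mm outside, floor 3 mm; walls 3 mm thick, 20 mm high at both sides and the back (-x); the front (+x) is open: pieces slide off there. A 6 mm thick tongue behind the back wall carries an upright green grip. Origin: underside of the pan's centre; x to the open end (at first roughly away from the robot); z up.
- tray_grip (a point): Where to take the tray's upright green grip: 40 mm above the tray's underside, 112 mm behind its origin (axes as the tray's). The grip is a plate 14 mm thick (tray x), 80 mm wide (y), from 4 to 60 mm above the underside; 30 mm of free space lies between it and the pan's back wall.
- tray_lip (a point): Middle of the tray's open front edge, on the floor's upper face: 75 mm in front of the tray's origin, 3 mm up. Axes as the tray's.
- bar0: Baked brown oat bar, 70 (x) x 26 (y) x 22 (z) mm, 40 g, hard, lying in the tray lengthwise. Origin: centre of its underside.
- bar1: The second oat bar, the same.
- bar2: The third oat bar, the same.
- bar0_mid (a point): Centre of the first oat bar.
- bar1_mid (a point): Centre of the second oat bar.
- bar2_mid (a point): Centre of the third oat bar.
- tub: Clear plastic open-topped storage tub with a white rim, 180 x 180 mm outside (188 mm over the rim), 90 mm high, walls 4 mm, 0.7 kg, loose, standing on the counter to the left or right of the tray. Origin: underside centre, z up.
- rack: Low white metal tray slot fixed to the counter, on the other side from the tub: 160 (x) x 150 (y) x 40 mm, blue strips on the roof (46 mm high). No floor: the tray slides in along the counter towards +x, to the back stop. Inside 132 mm wide, 37 mm high. Origin: counter height, slot centre; stop face at x = +75 mm. Fully home, the tray's origin and axes meet the slot's.
- rack_mouth (a point): Middle of the slot's open end at counter height, 80 mm before the slot's origin (-x, towards the robot; axes as the slot's). Two thin splayed guides, 37 mm high, reach 30 mm out of it at either side. With the tray fully home its green grip's middle stands 32 mm outside the mouth.
- jar: Glass jar with a green lid, 76 mm in diameter, 110 mm high. A bystander. Origin: underside centre.
- tumbler: White tumbler, 64 mm in diameter, 75 mm high. A bystander. Origin: underside centre.
- carton: Brown carton 100 x 140 x 90 mm. A bystander. Origin: underside centre.
There are look-alikes about, which are no part of the job. What is shaped like the bar1 but blue or yellow is not meant. What is shaped like the bar2 but purple is not meant.

How it is judged:
By the outcome, as a careful person would: the job done as asked, in the order asked, and still so for the second after the job is handed in, with the robot touching nothing.
It also fails if it takes over 66 s, if anything falls off the work surface, if the arm or the gripper's body presses on something with over 40 N, if the wrist force passes 120 N, or if a joint passes its speed limit or range.

ROBOT

A 6-joint arm with a two-finger parallel gripper is mounted at the origin on the work surface. World frame = base frame: x ahead of the robot, y to its left, z up, the work surface at z = 0. Lengths are in m, angles in rad, forces in N, time in s.
With the tool pointing down it reaches from about 0.35 to 0.85 m from the base axis. Payload 8.1 kg.
Tool frame: the origin (TCP) lies at the very end of the fingers, on their centre line; the grasp point (between the pads) lies 19 mm behind it; z points along the fingers, y is the line along which they close (so a half turn about z gives the same grasp; the last joint's range is limited). The gripper opens to 93 mm and grips with 3 to 60 N. Pads are 15 mm wide; open, the fingers measure 128 mm over their backs; the gripper's body (75 mm by 188 mm) begins 65 mm behind the grasp point.
Start: joints at [-1.363, 0.13, 1.488, -0, 1.523, -0.085], TCP at [0.173, -0.574, 0.219] pointing down, gripper open.
Joint ranges: [-2.96, 2.96], [-0.89, 2.26], [0.02, 2.5], [-1.34, 4.48], [0, 2.73], [-2.66, 2.66]. Speed limits (rad/s): [2.39, 2.39, 2.79, 3.14, 3.14, 3.14].

INTERFACE

Orientations are given as a rotation vector (axis times angle).
In Python, from plant import robot, imaging gives the robot as it stands.
- The arm moves only by the tool jog_arm, never from a script. Its argument "rows" is a list of rows, each a list of 2 entries, a list of its own where there are three numbers: the shift along the tool's x, y, z each as a share of 0.2 m, from -1 to 1, then the turn, a rotation vector about the tool's x, y, z each as a share of pi/2 rad, from -1 to 1. A call has 1 to 5 rows; each row is the pose to reach, as a shift and turn from the pose commanded when the call began, along the tool's axes at that moment; what a row does not reach only later rows make up. A row lasts 1/10 s, in which the tool goes at most 50 mm and 8.59 degrees, less where a joint would pass 70% of its speed; a pose out of reach is approached as far as the arm can. A call with a number of a shift or a turn outside -1 to 1 is refused whole. A call with a gripper value outside its range is refused whole. "hand" is the closure, from -1 (fully open) to 1 (shut), set as the call begins (left out, the last holds). The fingers move at their own pace and stop on an object; "squeeze" is the grip in N (left out, the last holds). Time passes only in rows, so rows that repeat a pose let the fingers close. It gives the time, the measured TCP pose, the force, the opening and the grip force at its end, in the units of the state.
- robot.read_state(): the state, without advancing time (a new reading comes with each control period).
- imaging.read_camera(name): name is "scene" or "top" or "wrist"; returns a dict with "frame" (384x512x3 uint8, red, green, blue), "vertical_fov" (degrees; the focal length in pixels is half the picture's height over the tangent of half this angle, whatever the lens; pixels are square), "cx", "cy" (the principal point, pixels), "R" (3x3) and "t" (3): a world point X has camera coordinates R X + t. Camera axes: x right, y down, z forward; pixel columns grow to the right and rows downward; lengths in m; the calibration is good to about 2 mm. The wrist camera is an equidistant fisheye: a pixel r from the principal point sees the ray r / f radians off the axis. A picture is of the moment at which its call begins. There is no depth.
- robot.close_job(): hands the job in; it is judged then, once.
The state is a dict: "t": time; "q": joint angles; "dq": joint speeds; "joint_torque": joint torques, N m; "tool_pos": TCP position; "orientation": TCP orientation; "force": force on the tool from outside, world axes, zero at the start; "wrist_torque": the same for the moment, N m; "opening": finger opening in m; "gripper_force": force on a finger pad.
Only numpy, scipy, OpenCV 4.12 (cv2) and the standard library are available. Lean on these libraries where they do the work, as an engineer would, in place of code of your own. Each camera call takes 0.05 s, during which the arm holds its last target. There are 200 camera calls.

## Working session

There is one attempt and no reset: what is moved stays moved. The work goes in short steps, Python scripts to look and compute and a tool call to move; the robot and the scene stay as the last step left them, time stands still between calls to the robot, and variables do not carry over. Pictures are saved under pics/ and viewed, at most 10 in all, crops included, and the job is handed in when it is done.

Besides the shell and the picture viewer there is one more tool, called after ">>>" as a command line: name --argument value ..., lists and objects as JSON in quotes. jog_arm: Moves the arm, as the interface text tells. Its arguments: {"type":"object","properties":{"rows":{"type":"array"},"hand":{"type":"number"},"squeeze":{"type":"number"}},"required":["rows"]}

```bash
ls; mkdir -p pics; python3 - <<'E'
from plant import robot, imaging
import cv2,numpy as np
print(robot.read_state())
for n in("scene","top"):
    c=imaging.read_camera(n); cv2.imwrite(f"pics/{n}0.png",cv2.resize(c["frame"][:,:,::-1],(768,576)))
    np.save(f"{n}0.npy",c,allow_pickle=True)
    print(n,c["vertical_fov"],c["cx"],c["cy"],c["R"],c["t"])
E
```

```text
pics
{'t': 0.0, 'q': array([-1.36343182e+00,  1.31178484e-01,  1.48925719e+00,  8.53572874e-06,
        1.52299487e+00, -8.53847403e-02]), 'dq': array([-0.00035513,  0.00149301, -0.00132025,  0.00163191, -0.00074324,
       -0.00175052]), 'joint_torque': array([ 2.80740147e-03, -5.59843540e+01, -4.91753912e+01,  7.70401047e-02,
        3.57797602e-02, -1.24445587e-04]), 'tool_pos': array([ 0.17306851, -0.57391064,  0.21758924]), 'orientation': array([-3.10618228e+00, -4.57940830e-01,  1.62503370e-04]), 'force': array([ 0.53010243, -0.65642937,  0.19676671]), 'wrist_torque': array([-0.02526411,  0.02563367, -0.01758114]), 'gripper_force': 0.0, 'opening': 0.0931871693586029}
scene 53.977947703351084 247.51628528149652 195.96122635212498 [[ 0.82772018  0.56111554 -0.0053521 ]
 [ 0.30993553 -0.46510562 -0.82922658]
 [-0.46778121  0.68470878 -0.55888695]] [-0.46068604 -0.13523398  1.85318139]
top 43.00517505214499 261.6455930132125 189.32065330814484 [[-0.00371668 -0.99992633  0.01155497]
 [-0.98090713  0.00139871 -0.19447172]
 [ 0.19444123 -0.01205714 -0.98084006]] [-0.00826259  0.57500978  1.4991524 ]
```

View pics/scene0.png

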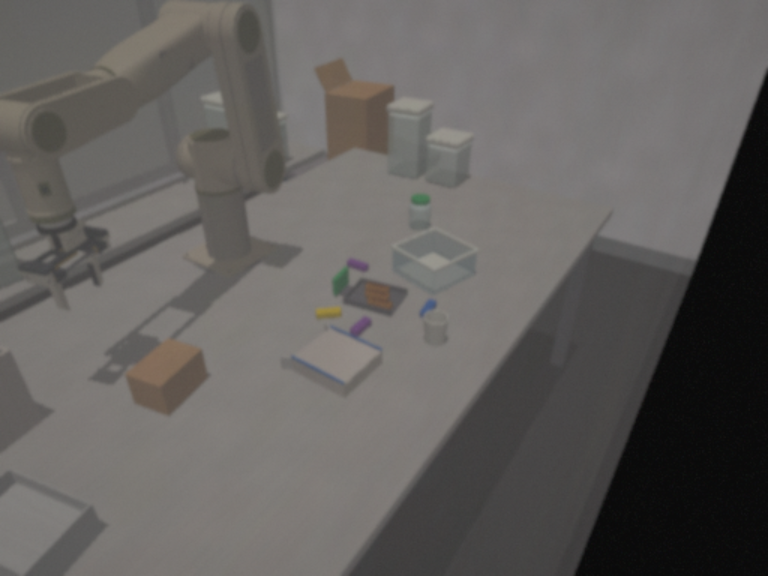

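View pics/top0.png

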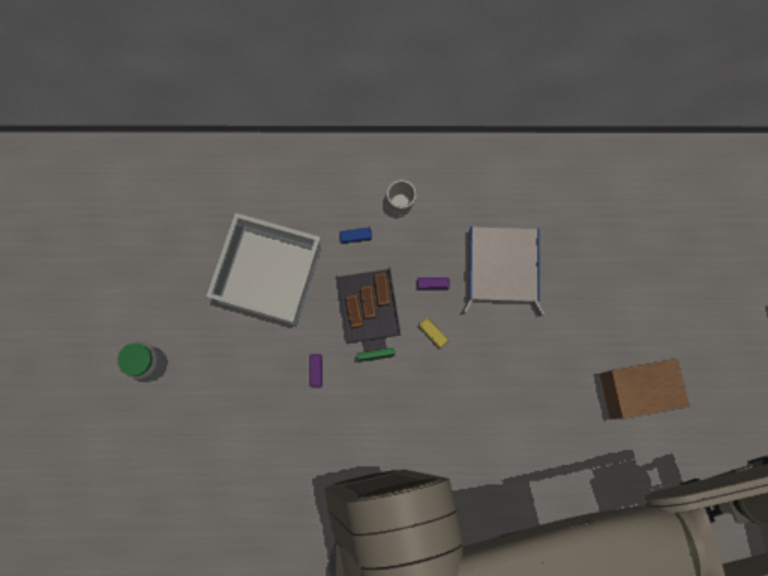

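The top view shows the tray near (368,305), the tub near (265,270), the rack near (505,265), the jar at (137,360), the tumbler at (401,195) and the carton at (645,390), all in enlarged pixels. I'll zoom in on the middle to pick the corners.

```bash
python3 - <<'E'
import cv2,numpy as np
c=np.load("top0.npy",allow_pickle=True).item()
f=c["frame"][135:245,130:375,::-1]
f=cv2.convertScaleAbs(f,alpha=1.6)
f=cv2.resize(f,None,fx=3.2,fy=3.2,interpolation=cv2.INTER_CUBIC)
cv2.imwrite("pics/crop.png",f);print(f.shape)
hsv=cv2.cvtColor(c["frame"],cv2.COLOR_RGB2HSV)
for n,lo,hi,roi in(("grip",(45,90,40),(85,255,255),(220,250,230,270)),("strips",(100,70,60),(125,255,255),(140,220,305,370)),("bars",(3,90,50),(18,255,255),(175,225,225,265))):
    m=cv2.inRange(hsv,lo,hi); z=np.zeros_like(m); r=roi; z[r[0]:r[1],r[2]:r[3]]=m[r[0]:r[1],r[2]:r[3]]
    k,l,s,ce=cv2.connectedComponentsWithStats(z)
    for i in range(1,k):
        if s[i,4]>8:
            ys,xs=np.where(l==i); print(n,s[i],ce[i],cv2.minAreaRect(np.c_[xs,ys].astype(np.float32)))
E
cat > h.py <<'E'
import numpy as np
def ray(c,u,v,z):
    f=192/np.tan(np.radians(c["vertical_fov"]/2)); R,t=np.array(c["R"]),np.array(c["t"])
    d=R.T@np.array([(u-c["cx"])/f,(v-c["cy"])/f,1]); o=-R.T@t
    return o+d*(z-o[2])/d[2]
def proj(c,X):
    f=192/np.tan(np.radians(c["vertical_fov"]/2)); p=np.array(c["R"])@X+np.array(c["t"])
    return np.array([c["cx"]+f*p[0]/p[2],c["cy"]+f*p[1]/p[2]])
E
```

```text
(352, 784, 3)
grip [238 232  25   9 123] [250.17073171 235.78861789] ((250.13514709472656, 235.81080627441406), (4.93196964263916, 24.659847259521484), 80.53767395019531)
strips [313 151   2  48  76] [313.39473684 171.55263158] ((313.5, 174.5), (47.0, 1.0), 90.0)
strips [358 153   2  48  65] [358.73846154 172.93846154] ((358.4999694824219, 176.49998474121094), (46.99999237060547, 0.9999998807907104), 90.0)
bars [250 182  10  22 169] [254.40828402 192.31360947] ((254.39996337890625, 192.3000030517578), (21.354625701904297, 7.778174877166748), 81.8698959350586)
bars [240 190  11  22 170] [245.12941176 200.9       ] ((245.1099853515625, 200.77000427246094), (21.354625701904297, 7.9195966720581055), 81.8698959350586)
bars [230 196  12  23 173] [235.78034682 206.9017341 ] ((235.78846740722656, 206.94232177734375), (21.76888656616211, 7.844644069671631), 78.69007110595703)
```

View pics/crop.png

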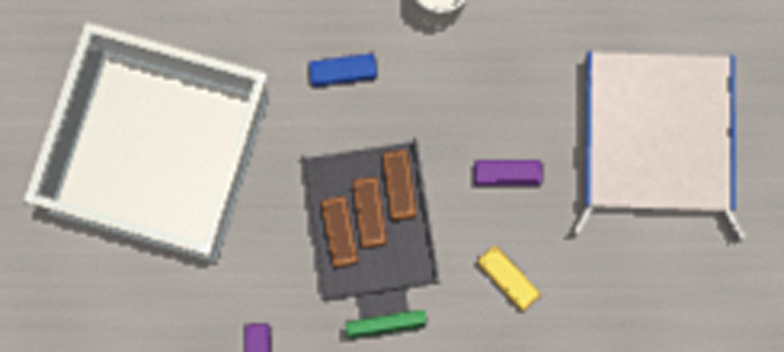

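```bash
cat > loc.py <<'E'
from h import *
c=np.load("top0.npy",allow_pickle=True).item()
P=lambda x,y,z,k=3.2: ray(c,130+x/k-.35,135+y/k-.35,z)
Q=lambda x,y,z: ray(c,x/1.5-.17,y/1.5-.17,z)
np.set_printoptions(precision=4,suppress=True)
def fit(pts):
    pts=np.array(pts)[:,:2]; m=pts.mean(0)
    print(m,"sides",[round(float(np.linalg.norm(pts[i]-pts[i-1])),4) for i in range(4)],"dirs",[round(float(np.degrees(np.arctan2(*(pts[i]-pts[i-1])[::-1]))),1) for i in range(4)])
print("tray");fit([P(302,158,.02),P(414,142,.02),P(437,282,.02),P(322,299,.02)])
print("grip",ray(c,250.15,235.5,.058), P(346,329,.06),P(426,317,.06))
print("tub");fit([P(88,24,.09),P(266,75,.09),P(210,260,.09),P(27,203,.09)])
print("rack");fit([P(588,52,.04),P(734,54,.04),P(736,210,.04),P(586,208,.04)])
print("strips",ray(c,313.4,171.5,.046),ray(c,358.75,172.9,.046))
print("guides",P(572,237,.037),P(740,239,.037))
for p in((254.4,192.3),(245.1,200.9),(235.8,206.9)): print("bar",ray(c,*p,.025))
print("jar",Q(136,360,.11),"tumbler",Q(401,194,.075),"carton",Q(617,370,.09),Q(679,361,.09),Q(688,406,.09),Q(624,418,.09))
print("yellow",P(508,279,.02),"purple",P(508,173,.02),Q(316,371,.02),"blue",P(343,70,.02))
E
python3 loc.py
```

```text
tray
[0.5361 0.0444] sides [0.1464, 0.1158, 0.1463, 0.1169] dirs [8.5, -81.7, -171.0, 98.3]
grip [0.4274 0.0268 0.058 ] [0.4212 0.0654 0.06  ] [ 0.4327 -0.0127  0.06  ]
tub
[0.6042 0.2591] sides [0.1877, 0.1848, 0.191, 0.187] dirs [-16.1, -106.5, 164.5, 72.5]
rack
[ 0.6242 -0.2526] sides [0.1625, 0.15, 0.1626, 0.1511] dirs [-2.1, -90.8, 178.3, 89.1]
strips [ 0.6357 -0.1779  0.046 ] [ 0.6309 -0.325   0.046 ]
guides [ 0.5152 -0.1599  0.037 ] [ 0.5128 -0.3288  0.037 ]
bar [0.5714 0.0135 0.025 ]
bar [0.543  0.0436 0.025 ]
bar [0.5234 0.0736 0.025 ]
jar [0.4103 0.506  0.11  ] tumbler [ 0.7696 -0.0281  0.075 ] carton [ 0.3892 -0.4665  0.09  ] [ 0.4072 -0.5951  0.09  ] [ 0.3162 -0.6061  0.09  ] [ 0.2928 -0.4745  0.09  ]
yellow [ 0.4751 -0.0962  0.02  ] purple [ 0.5841 -0.0977  0.02  ] [0.3944 0.1536 0.02  ] blue [0.693  0.0715 0.02  ]
```

```bash
cat > plan.py <<'E'
import numpy as np
from scipy.spatial.transform import Rotation as Ro
from plant import robot
def tool(yaw,tilt=0):  # tool y along yaw (deg), z down; tilt front-down (deg) about tool x
    y=np.radians(yaw); yv=np.array([np.cos(y),np.sin(y),0]); z=np.array([0,0,-1.]); x=np.cross(yv,z)
    return Ro.from_matrix(np.c_[x,yv,z])*Ro.from_euler('x',tilt,degrees=True)
def cur():
    s=robot.read_state(); return s["tool_pos"],Ro.from_rotvec(s["orientation"])
def yawof(R): m=R.as_matrix(); return np.degrees(np.arctan2(m[1,1],m[0,1])), np.degrees(np.arccos(-m[2,2]))
def show(targets,start=None):
    p,R=start or cur()
    for q,S in targets:
        d=R.inv().apply(np.array(q)-p)/.2; r=(R.inv()*S).as_rotvec()/(np.pi/2)
        print(np.round(d,3),np.round(r,3)); p,R=np.array(q),S
E
python3 - <<'E'
from plan import *
p,R=cur(); print(p,yawof(R))
show([((.24,-.41,.22),tool(-40)),((.31,-.23,.22),tool(-3)),((.37,-.1,.2),tool(8.5)),((.4265,.027,.16),tool(8.5))])
E
```

```text
[ 0.17309244 -0.57396319  0.21769185] (np.float64(-73.22589711291104), np.float64(0.09553434812695157))
[ 0.557 -0.688 -0.01 ] [-0.001 -0.    -0.369]
[ 0.914 -0.31   0.   ] [ 0.     0.    -0.411]
[0.665 0.266 0.1  ] [ 0.     0.    -0.128]
[0.586 0.373 0.2  ] [0. 0. 0.]
```

>>> jog_arm --rows '[[[0.557,-0.688,-0.01],[0,0,-0.369]],[[0.557,-0.688,-0.01],[0,0,-0.369]],[[0.557,-0.688,-0.01],[0,0,-0.369]],[[0.557,-0.688,-0.01],[0,0,-0.369]],[[0.557,-0.688,-0.01],[0,0,-0.369]]]' --hand 0.4

```text
t: 0.6
tool_pos: [0.2414, -0.4078, 0.2205]
orientation: [-2.842, -1.337, -0.001]
force: [0.2, -0.8, 1.1]
opening: 0.0575
gripper_force: 0.0
```

>>> jog_arm --rows '[[[0.914,-0.31,0],[0,0,-0.411]],[[0.914,-0.31,0],[0,0,-0.411]],[[0.914,-0.31,0],[0,0,-0.411]],[[0.914,-0.31,0],[0,0,-0.411]],[[0.914,-0.31,0],[0,0,-0.411]]]'

```text
t: 1.1
tool_pos: [0.3117, -0.2274, 0.2207]
orientation: [2.27, 2.171, 0.002]
force: [0.6, -0.1, 0.3]
opening: 0.0281
gripper_force: 0.0
```

>>> jog_arm --rows '[[[0.665,0.266,0.1],[0,0,-0.128]],[[0.665,0.266,0.1],[0,0,-0.128]],[[0.665,0.266,0.1],[0,0,-0.128]],[[0.665,0.266,0.1],[0,0,-0.128]],[[0.665,0.266,0.1],[0,0,-0.128]]]'

```text
t: 1.6
tool_pos: [0.3705, -0.1004, 0.2004]
orientation: [-2.049, -2.381, 0.001]
force: [0.1, -0.5, -0.4]
opening: 0.0277
gripper_force: 0.0
```

>>> jog_arm --rows '[[[0.586,0.373,0.2],[0,0,0]],[[0.586,0.373,0.2],[0,0,0]],[[0.586,0.373,0.2],[0,0,0]],[[0.586,0.373,0.2],[0,0,0]],[[0.586,0.373,0.2],[0,0,0]]]'

```text
t: 2.1
tool_pos: [0.4268, 0.0251, 0.1603]
orientation: [-2.051, -2.379, 0.002]
force: [-0.0, -0.7, 0.3]
opening: 0.0279
gripper_force: 0.0
```

```bash
python3 - <<'E'
from plan import *
from plant import imaging
import cv2
p,R=cur(); print(p,yawof(R))
c=imaging.read_camera("wrist"); np.save("w1.npy",c,allow_pickle=True)
cv2.imwrite("pics/w1.png",cv2.resize(cv2.convertScaleAbs(c["frame"][:,:,::-1],alpha=1.5),(768,576)))
t=imaging.read_camera("top"); np.save("top1.npy",t,allow_pickle=True)
# equidistant projection of grip model corners
f=192/np.tan(np.radians(c["vertical_fov"]/2))
def fish(X):
    q=np.array(c["R"])@X+np.array(c["t"]); r=np.hypot(q[0],q[1]); th=np.arctan2(r,q[2]); return np.array([c["cx"]+f*th*q[0]/r,c["cy"]+f*th*q[1]/r])
y=np.radians(8.5); ex=np.array([np.cos(y),np.sin(y),0]); ey=np.array([-ex[1],ex[0],0])
g=np.array([.4265,.027,.06])
for a in(-.007,.007):
    for b in(-.04,.04): print(a,b,fish(g+a*ex+b*ey)*1.5)
b=g+.037*ex; b[2]=.02
print("wall",fish(b+.06*ey)*1.5,fish(b-.06*ey)*1.5)
E
```

```text
[0.42676083 0.02508876 0.16031396] (np.float64(8.465521302979015), np.float64(0.09074871068608617))
-0.007 -0.04 [376.91530022 345.02120094]
-0.007 0.04 [375.94385184 223.21314248]
0.007 -0.04 [398.29437133 345.02724696]
0.007 0.04 [399.19938974 223.21180585]
wall [441.6409926 185.7702414] [436.52367673 346.71786053]
```

View pics/w1.png

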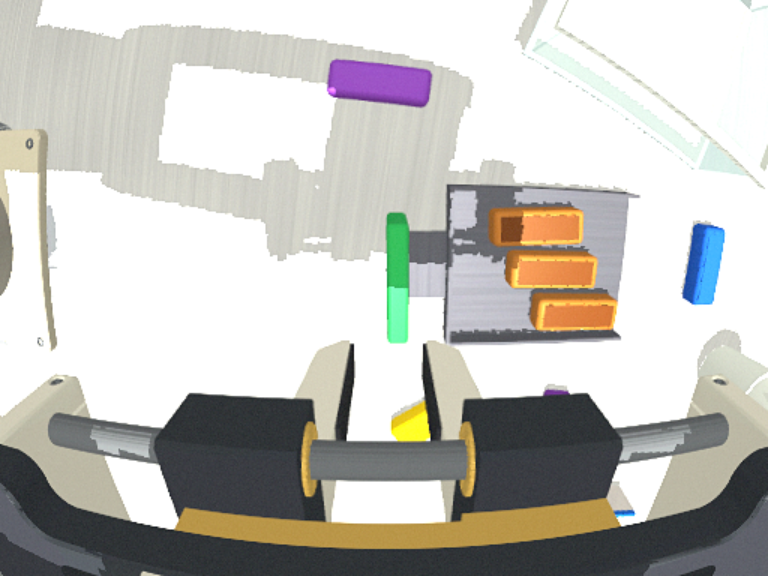

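The wrist view shows the green grip at columns 387–409 and rows 213–343, with the finger midline at column 389. So the grip is about 6 mm further forward and 4 mm further left than planned. I'll shift, go lower and re-measure.

```bash
python3 - <<'E'
from plan import *
show([((.432,.030,.09),tool(8.5))])
E
```

```text
[0.025 0.029 0.355] [ 0.     0.    -0.002]
```

>>> jog_arm --rows '[[[0.025,0.029,0.18],[0,0,0]],[[0.025,0.029,0.35],[0,0,0]],[[0.025,0.029,0.35],[0,0,0]]]'

```text
t: 2.5
tool_pos: [0.4284, 0.0304, 0.0869]
orientation: [-2.051, -2.373, 0.007]
force: [-1.2, 0.2, 0.1]
opening: 0.0279
gripper_force: 0.0
```

```bash
cat > fish.py <<'E'
import numpy as np
def fish(c,X):
    f=192/np.tan(np.radians(c["vertical_fov"]/2))
    q=np.array(c["R"])@X+np.array(c["t"]); r=np.hypot(q[0],q[1]); th=np.arctan2(r,q[2]); return np.array([c["cx"]+f*th*q[0]/r,c["cy"]+f*th*q[1]/r])
def unfish(c,u,v,z):
    f=192/np.tan(np.radians(c["vertical_fov"]/2)); R,t=np.array(c["R"]),np.array(c["t"])
    a=np.array([u-c["cx"],v-c["cy"]]); r=np.linalg.norm(a); th=r/f
    d=R.T@np.r_[a/r*np.sin(th),np.cos(th)]; o=-R.T@t
    return o+d*(z-o[2])/d[2]
E
python3 - <<'E'
from plan import *
from fish import *
from plant import imaging
import cv2
p,R=cur(); print(p,yawof(R))
for n in("w1","w2"):
    if n=="w2":
        c=imaging.read_camera("wrist"); np.save("w2.npy",c,allow_pickle=True)
    else: c=np.load("w1.npy",allow_pickle=True).item()
    hsv=cv2.cvtColor(c["frame"],cv2.COLOR_RGB2HSV); m=cv2.inRange(hsv,(45,90,40),(85,255,255))
    k,l,s,ce=cv2.connectedComponentsWithStats(m); i=1+s[1:,4].argmax()
    ys,xs=np.where(l==i); r=cv2.minAreaRect(np.c_[xs,ys].astype(np.float32)); print(n,s[i],r)
    print("ctr",unfish(c,*r[0],.06), [unfish(c,*q,.06) for q in cv2.boxPoints(r)])
cv2.imwrite("pics/w2.png",cv2.resize(c["frame"][:,:,::-1],(768,576)))
E
```

```text
[0.4284269  0.03038121 0.08687149] (np.float64(8.324002079179808), np.float64(0.40561533045041714))
w1 [ 258  142   15   87 1249] ((264.9999694824219, 184.99996948242188), (13.999998092651367, 85.99998474121094), 0.0)
ctr [0.43170391 0.03380595 0.06      ] [array([ 0.43169931, -0.01045608,  0.06      ]), array([0.419332  , 0.07265744, 0.06      ]), array([0.4317785 , 0.07454821, 0.06      ]), array([ 0.44527139, -0.00845113,  0.06      ])]
w2 [ 254  159   20  115 2156] ((263.5, 216.0), (114.0, 19.0), 90.0)
ctr [0.43102249 0.03734601 0.06      ] [array([0.41878367, 0.07628699, 0.06      ]), array([0.43116922, 0.07813595, 0.06      ]), array([ 0.44536452, -0.00822316,  0.06      ]), array([ 0.4310262 , -0.01033464,  0.06      ])]
```

View pics/w2.png

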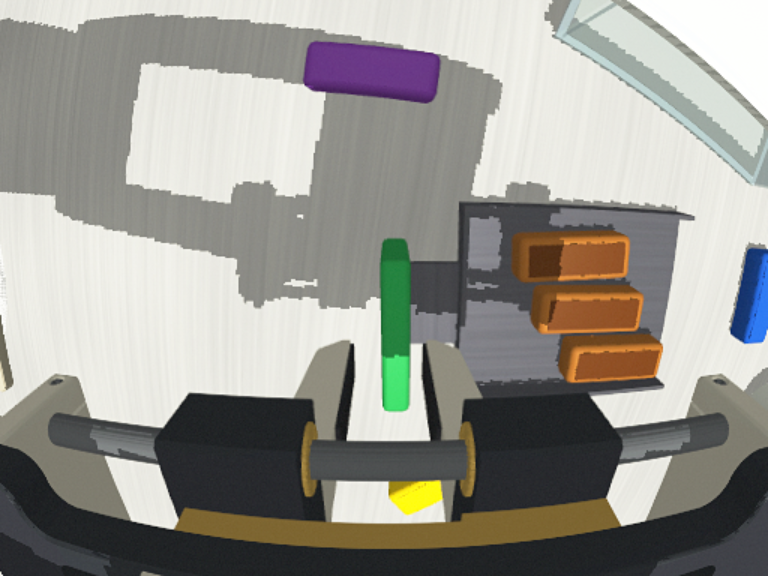

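The grip now spans columns 381–411 between the finger tips (352 and 425), so it is centred to within a few mm. Its top centre is at about (0.431, 0.033). I'll descend in steps.

>>> jog_arm --rows '[[[0.01,0,0.1],[0,0,0]],[[0.01,0,0.1],[0,0,0]],[[0.01,0,0.1],[0,0,0]]]'

```text
t: 2.85
tool_pos: [0.4323, 0.0333, 0.0725]
orientation: [2.051, 2.378, 0.001]
force: [0.2, 0.2, 1.1]
opening: 0.0278
gripper_force: 0.0
```

>>> jog_arm --rows '[[[0,0,0.08],[0,0,0]],[[0,-0.002,0.16],[0,0,0]],[[0,-0.003,0.22],[0,0,0]],[[0,-0.003,0.257],[0,0,0]],[[0,-0.003,0.257],[0,0,0]]]'

```text
t: 3.35
tool_pos: [0.4305, 0.0338, 0.0189]
orientation: [-2.05, -2.379, 0.001]
force: [-0.9, 0.3, -0.6]
opening: 0.0279
gripper_force: 0.0
```

>>> jog_arm --rows '[[[0,0,0],[0,0,0]],[[0,0,0],[0,0,0]],[[0,0,0],[0,0,0]],[[0,0,0],[0,0,0]],[[0,0,0],[0,0,0]]]' --hand 1 --squeeze 60

```text
t: 3.85
tool_pos: [0.4315, 0.0339, 0.02]
orientation: [2.05, 2.379, 0.001]
force: [-1.0, 0.1, 6.4]
opening: 0.0133
gripper_force: 60.0
```

```bash
cat >> plan.py <<'E'
from scipy.spatial.transform import Slerp
def seg(start,end,n):
    "n rows from start to end, printed as calls of 5"
    (p,R),(q,S)=start,end; p=np.array(p);q=np.array(q); sl=Slerp([0,1],Ro.concatenate([R,S]))
    P=[(p+(q-p)*k/n,sl(k/n)) for k in range(n+1)]
    rows(P)
def rows(P):
    for b in range(0,len(P)-1,5):
        p0,R0=P[b]; out=[]
        for pk,Rk in P[b+1:b+6]:
            d=R0.inv().apply(np.array(pk)-p0)/.2; r=(R0.inv()*Rk).as_rotvec()/(np.pi/2)
            out.append([[round(float(v),3)+0. for v in d],[round(float(v),3)+0. for v in r]])
        print(out)
def tcp_of_lip(lip,yaw,tilt):
    y=np.radians(yaw);a=np.radians(tilt);u=np.array([np.cos(y),np.sin(y),0]);c,s=np.cos(a),np.sin(a)
    return np.array(lip)-(.187*c-.017*s)*u+np.array([0,0,.187*s+.017*c])
E
python3 - <<'E'
from plan import *
p,R=cur();print(p,yawof(R))
A=((.4315,.034,.021),tool(8.5));B=((.4315,.034,.161),tool(8.5,-3))
seg(A,B,10)
lip=(.566,.270,.125); t0=tcp_of_lip(lip,-16.5,-3);print(t0)
seg(B,(t0,tool(-16.5,-3)),20)
E
```

```text
[0.43154222 0.03394167 0.02002256] (np.float64(8.497979085250318), np.float64(0.06473208033002564))
[[[0.0, 0.0, -0.07], [-0.003, 0.0, 0.0]], [[0.0, 0.0, -0.14], [-0.007, 0.0, 0.0]], [[0.0, 0.0, -0.21], [-0.01, 0.0, 0.0]], [[0.0, 0.0, -0.28], [-0.013, 0.0, 0.0]], [[0.0, 0.0, -0.35], [-0.017, 0.0, 0.0]]]
[[[0.0, 0.002, -0.07], [-0.003, 0.0, 0.0]], [[0.0, 0.004, -0.14], [-0.007, 0.0, 0.0]], [[0.0, 0.005, -0.21], [-0.01, 0.0, 0.0]], [[0.0, 0.007, -0.28], [-0.013, 0.0, 0.0]], [[0.0, 0.009, -0.35], [-0.017, 0.0, 0.0]]]
[0.38609336 0.32329077 0.13218988]
[[[0.073, -0.001, 0.007], [0.0, -0.001, 0.014]], [[0.146, -0.002, 0.014], [0.0, -0.001, 0.028]], [[0.22, -0.003, 0.021], [0.0, -0.002, 0.042]], [[0.293, -0.004, 0.029], [0.0, -0.003, 0.055]], [[0.366, -0.005, 0.036], [0.0, -0.004, 0.069]]]
[[[0.073, -0.009, 0.007], [0.0, -0.001, 0.014]], [[0.145, -0.018, 0.013], [0.0, -0.001, 0.028]], [[0.218, -0.027, 0.02], [0.0, -0.002, 0.042]], [[0.291, -0.035, 0.027], [0.0, -0.003, 0.055]], [[0.364, -0.044, 0.034], [0.0, -0.004, 0.069]]]
[[[0.071, -0.017, 0.006], [0.0, -0.001, 0.014]], [[0.143, -0.033, 0.013], [0.0, -0.001, 0.028]], [[0.214, -0.05, 0.019], [0.0, -0.002, 0.042]], [[0.285, -0.067, 0.025], [0.0, -0.003, 0.055]], [[0.357, -0.084, 0.032], [0.0, -0.004, 0.069]]]
[[[0.069, -0.024, 0.006], [0.0, -0.001, 0.014]], [[0.138, -0.049, 0.012], [0.0, -0.001, 0.028]], [[0.207, -0.073, 0.018], [0.0, -0.002, 0.042]], [[0.277, -0.098, 0.024], [0.0, -0.003, 0.055]], [[0.346, -0.122, 0.03], [0.0, -0.004, 0.069]]]
```

>>> jog_arm --rows '[[[0,0,-0.04],[-0.01,0,0]],[[0,0,-0.1],[-0.02,0,0]],[[0,0,-0.17],[-0.03,0,0]],[[0,0,-0.24],[-0.033,0,0]],[[0,0,-0.31],[-0.033,0,0]]]'

```text
t: 4.35
tool_pos: [0.4299, 0.0339, 0.0813]
orientation: [2.029, 2.355, 0.059]
force: [0.4, -0.3, -3.9]
opening: 0.0136
gripper_force: 60.0
```

>>> jog_arm --rows '[[[0,0.004,-0.08],[0,0,0]],[[0,0.008,-0.16],[0,0,0]],[[0,0.012,-0.24],[0,0,0]],[[0,0.018,-0.35],[0,0,0]],[[0,0.02,-0.38],[0,0,0]]]'

```text
t: 4.85
tool_pos: [0.432, 0.0339, 0.1597]
orientation: [2.027, 2.352, 0.064]
force: [0.6, -0.5, -4.1]
opening: 0.0136
gripper_force: 60.0
```

```bash
python3 - <<'E'
from plan import *
from plant import imaging
import cv2
p,R=cur();print(p,yawof(R),robot.read_state()["opening"],R.as_matrix()[:,1])
c=imaging.read_camera("scene"); w=imaging.read_camera("wrist")
a=cv2.resize(c["frame"][110:260,150:350,::-1],(400,300)); b=cv2.resize(w["frame"][:,:,::-1],(400,300))
cv2.imwrite("pics/l1.png",np.hstack([a,b]))
E
```

```text
[0.43201052 0.03391282 0.15965727] (np.float64(8.499039751524395), np.float64(3.1292185230226566)) 0.013581555544287763 [0.98754385 0.1475725  0.05458479]
```

View pics/l1.png

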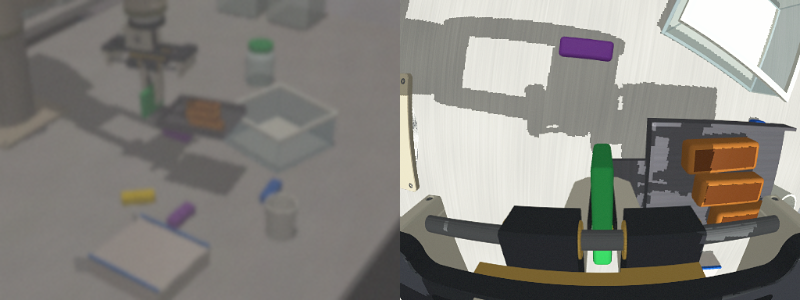

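The tray is held level and the bars are still in it (orange, right half of the wrist view). Next I carry it over the tub.

>>> jog_arm --rows '[[[0.05,0,0.007],[0,0,0.014]],[[0.12,-0.002,0.014],[0,0,0.028]],[[0.2,-0.003,0.021],[0,-0.002,0.042]],[[0.28,-0.004,0.029],[0,-0.003,0.055]],[[0.366,-0.005,0.036],[0,-0.004,0.069]]]'

```text
t: 5.45
tool_pos: [0.4183, 0.1066, 0.1482]
orientation: [2.154, 2.238, 0.054]
force: [0.1, 0.8, -5.1]
opening: 0.0133
gripper_force: 60.0
```

>>> jog_arm --rows '[[[0.073,-0.009,0.007],[0,0,0.014]],[[0.145,-0.018,0.013],[0,0,0.028]],[[0.218,-0.027,0.02],[0,-0.002,0.042]],[[0.291,-0.035,0.027],[0,-0.003,0.055]],[[0.364,-0.044,0.034],[0,-0.004,0.069]]]'

```text
t: 5.95
tool_pos: [0.407, 0.179, 0.1409]
orientation: [2.27, 2.117, 0.05]
force: [1.2, 0.4, -4.4]
opening: 0.0136
gripper_force: 60.0
```

>>> jog_arm --rows '[[[0.071,-0.017,0.006],[0,0,0.014]],[[0.143,-0.033,0.013],[0,0,0.028]],[[0.214,-0.05,0.019],[0,-0.002,0.042]],[[0.285,-0.067,0.025],[0,-0.003,0.055]],[[0.357,-0.084,0.032],[0,-0.004,0.069]]]'

```text
t: 6.45
tool_pos: [0.3955, 0.2512, 0.1335]
orientation: [2.379, 1.989, 0.045]
force: [0.7, -0.1, -4.6]
opening: 0.0137
gripper_force: 60.0
```

>>> jog_arm --rows '[[[0.08,-0.028,0.006],[0,0,0.018]],[[0.16,-0.057,0.012],[0,0,0.036]],[[0.24,-0.085,0.018],[0,-0.002,0.052]],[[0.31,-0.11,0.024],[0,-0.003,0.063]],[[0.346,-0.122,0.03],[0,-0.004,0.069]]]'

```text
t: 6.95
tool_pos: [0.3841, 0.3239, 0.1262]
orientation: [2.48, 1.857, 0.042]
force: [-1.2, -0.4, -3.9]
opening: 0.0135
gripper_force: 60.0
```

```bash
python3 - <<'E'
from plan import *
from plant import imaging
import cv2
p,R=cur();print(p,yawof(R),robot.read_state()["q"],R.as_matrix()[:,1])
c=imaging.read_camera("top"); np.save("top2.npy",c,allow_pickle=True)
cv2.imwrite("pics/t2.png",cv2.resize(cv2.convertScaleAbs(c["frame"][110:250,80:300,::-1],alpha=1.5),(660,420),interpolation=cv2.INTER_CUBIC))
lip=(.566,.270,.125)
P=[(tcp_of_lip(lip,-16.5,a),tool(-16.5,a)) for a in np.r_[-3,np.linspace(1,50,15)]]
rows(P);print(P[-1][0])
E
```

```text
[0.38406085 0.32386023 0.12622853] (np.float64(-16.358765861159938), np.float64(2.9009361876563706)) [ 0.63057873 -0.09579633  1.88929474 -0.0439516   1.32093272  0.92649062] [ 0.95829585 -0.28129257  0.0504337 ]
[[[0.0, 0.008, -0.065], [0.044, 0.0, 0.0]], [[0.0, 0.019, -0.121], [0.083, 0.0, 0.0]], [[0.0, 0.033, -0.177], [0.122, 0.0, 0.0]], [[0.0, 0.051, -0.231], [0.161, 0.0, 0.0]], [[0.0, 0.072, -0.285], [0.2, 0.0, 0.0]]]
[[[0.0, 0.007, -0.057], [0.039, 0.0, 0.0]], [[0.0, 0.017, -0.113], [0.078, 0.0, 0.0]], [[0.0, 0.031, -0.169], [0.117, 0.0, 0.0]], [[0.0, 0.048, -0.224], [0.156, 0.0, 0.0]], [[0.0, 0.069, -0.277], [0.194, 0.0, 0.0]]]
[[[0.0, 0.007, -0.057], [0.039, 0.0, 0.0]], [[0.0, 0.017, -0.113], [0.078, 0.0, 0.0]], [[0.0, 0.031, -0.169], [0.117, 0.0, 0.0]], [[0.0, 0.048, -0.224], [0.156, 0.0, 0.0]], [[0.0, 0.069, -0.277], [0.194, 0.0, 0.0]]]
[0.46323511 0.30044035 0.2791777 ]
```

View pics/t2.png

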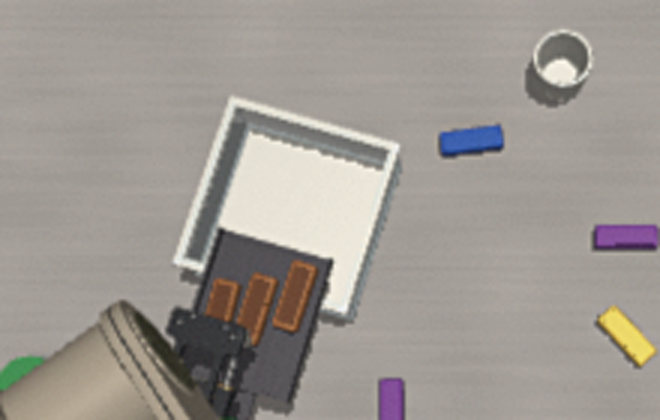

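The tray lip, from (218,230) to (332,260), lies over the near half of the tub and is aligned with it. I'll tip about the lip.

>>> jog_arm --rows '[[[0,0.008,-0.075],[0.044,0,0]],[[0,0.019,-0.131],[0.083,0,0]],[[0,0.033,-0.187],[0.122,0,0]],[[0,0.051,-0.241],[0.161,0,0]],[[0,0.072,-0.295],[0.2,0,0]]]'

```text
t: 7.5
tool_pos: [0.3964, 0.3196, 0.1877]
orientation: [-2.34, -1.751, 0.236]
force: [0.6, -0.7, -4.1]
opening: 0.0138
gripper_force: 60.0
```

>>> jog_arm --rows '[[[0,0.007,-0.057],[0.039,0,0]],[[0,0.017,-0.113],[0.078,0,0]],[[0,0.031,-0.169],[0.117,0,0]],[[0,0.048,-0.224],[0.156,0,0]],[[0,0.069,-0.277],[0.194,0,0]]]'

```text
t: 8.0
tool_pos: [0.4234, 0.3118, 0.2374]
orientation: [-2.122, -1.586, 0.466]
force: [-0.4, 0.2, -4.9]
opening: 0.0138
gripper_force: 60.0
```

>>> jog_arm --rows '[[[0,0.007,-0.057],[0.039,0,0]],[[0,0.017,-0.113],[0.078,0,0]],[[0,0.031,-0.169],[0.117,0,0]],[[0,0.048,-0.224],[0.156,0,0]],[[0,0.069,-0.277],[0.194,0,0]]]'

```text
t: 8.5
tool_pos: [0.4634, 0.3003, 0.2767]
orientation: [-1.892, -1.413, 0.661]
force: [-0.5, 0.6, -2.7]
opening: 0.0137
gripper_force: 60.0
```

>>> jog_arm --rows '[[[0,0,0],[0,0,0]],[[0,0,0],[0,0,0]],[[0,0,0],[0,0,0]],[[0,0,0],[0,0,0]]]'

```text
t: 8.9
tool_pos: [0.4621, 0.3014, 0.2777]
orientation: [-1.894, -1.417, 0.66]
force: [-0.1, 0.9, -2.5]
opening: 0.0135
gripper_force: 60.0
```

```bash
python3 - <<'E'
from plan import *
from plant import imaging
import cv2
p,R=cur();print(p,yawof(R),robot.read_state()["q"],robot.read_state()["opening"])
c=imaging.read_camera("top"); w=imaging.read_camera("wrist"); s=imaging.read_camera("scene")
a=cv2.resize(cv2.convertScaleAbs(c["frame"][120:240,100:260,::-1],alpha=1.5),(400,300),interpolation=cv2.INTER_CUBIC); b=cv2.resize(w["frame"][:,:,::-1],(400,300))
d=cv2.resize(s["frame"][110:230,210:370,::-1],(400,300),interpolation=cv2.INTER_CUBIC)
cv2.imwrite("pics/t3.png",np.vstack([np.hstack([a,b]),np.hstack([d,d*0])]))
E
```

```text
[0.46206629 0.30138579 0.27768503] (np.float64(-16.46610416594171), np.float64(49.79835841778165)) [0.22378614 0.63977569 0.98774831 0.49831228 2.2521108  0.67714314] 0.013527812642624608
```

View pics/t3.png

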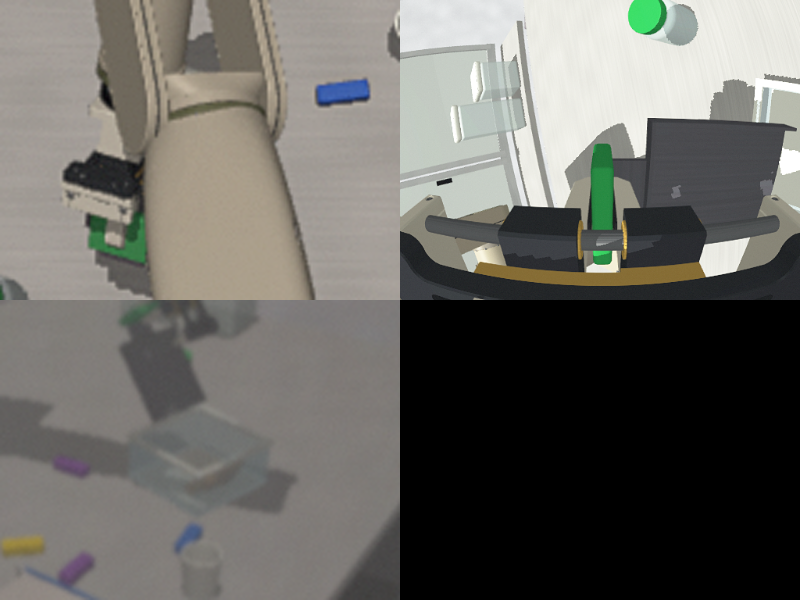

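The tray is now bare in the wrist view and the carried weight has dropped. Next I level it, retreat and carry it towards the slot.

```bash
python3 - <<'E'
from plan import *
lip=np.array((.566,.270,.125))
P=[(tcp_of_lip(lip+[0,0,.004*i],-16.5,50-5*i),tool(-16.5,50-5*i)) for i in range(11)]
P[0]=cur()
rows(P)
L=P[-1];print(L[0])
M=((.43,.06,.185),tool(-5)); N=((.33,-.24,.16),tool(-1.5))
print("M");seg(L,M,10);print("N");seg(M,N,10)
E
```

```text
[[[-0.003, -0.021, 0.059], [-0.054, 0.002, 0.0]], [[-0.002, -0.033, 0.128], [-0.109, 0.002, 0.0]], [[-0.002, -0.038, 0.196], [-0.165, 0.002, 0.0]], [[-0.002, -0.036, 0.263], [-0.22, 0.002, 0.001]], [[-0.002, -0.027, 0.329], [-0.276, 0.002, 0.001]]]
[[[0.0, -0.012, 0.064], [-0.056, 0.0, 0.0]], [[0.0, -0.017, 0.127], [-0.111, 0.0, 0.0]], [[0.0, -0.015, 0.191], [-0.167, 0.0, 0.0]], [[0.0, -0.006, 0.252], [-0.222, 0.0, 0.0]], [[0.0, 0.009, 0.312], [-0.278, 0.0, 0.0]]]
[0.38670071 0.32311087 0.182     ]
M
[[[-0.12, 0.058, -0.001], [0.0, 0.0, -0.013]], [[-0.24, 0.116, -0.003], [0.0, 0.0, -0.026]], [[-0.36, 0.174, -0.005], [0.0, 0.0, -0.038]], [[-0.48, 0.232, -0.006], [0.0, 0.0, -0.051]], [[-0.6, 0.291, -0.008], [0.0, 0.0, -0.064]]]
[[[-0.125, 0.046, -0.001], [0.0, 0.0, -0.013]], [[-0.25, 0.092, -0.003], [0.0, 0.0, -0.026]], [[-0.376, 0.137, -0.005], [0.0, 0.0, -0.038]], [[-0.501, 0.183, -0.006], [0.0, 0.0, -0.051]], [[-0.626, 0.229, -0.008], [0.0, 0.0, -0.064]]]
N
[[[-0.154, -0.037, 0.013], [0.0, 0.0, -0.004]], [[-0.308, -0.073, 0.025], [0.0, 0.0, -0.008]], [[-0.461, -0.11, 0.038], [0.0, 0.0, -0.012]], [[-0.615, -0.147, 0.05], [0.0, 0.0, -0.016]], [[-0.769, -0.184, 0.063], [0.0, 0.0, -0.019]]]
[[[-0.153, -0.041, 0.012], [0.0, 0.0, -0.004]], [[-0.305, -0.083, 0.025], [0.0, 0.0, -0.008]], [[-0.458, -0.124, 0.037], [0.0, 0.0, -0.012]], [[-0.61, -0.166, 0.05], [0.0, 0.0, -0.016]], [[-0.763, -0.207, 0.062], [0.0, 0.0, -0.019]]]
```

>>> jog_arm --rows '[[[-0.003,-0.021,0.059],[-0.054,0,0]],[[-0.002,-0.033,0.128],[-0.109,0,0]],[[-0.002,-0.038,0.196],[-0.165,0,0]],[[-0.002,-0.036,0.263],[-0.22,0,0]],[[-0.002,-0.027,0.329],[-0.276,0,0]]]'

```text
t: 9.55
tool_pos: [0.4103, 0.3159, 0.2393]
orientation: [-2.22, -1.661, 0.367]
force: [-0.2, 0.3, -3.5]
opening: 0.014
gripper_force: 60.0
```

>>> jog_arm --rows '[[[0,-0.012,0.064],[-0.056,0,0]],[[0,-0.017,0.127],[-0.111,0,0]],[[0,-0.015,0.191],[-0.167,0,0]],[[0,-0.006,0.252],[-0.222,0,0]],[[0,0.009,0.312],[-0.278,0,0]]]'

```text
t: 10.05
tool_pos: [0.3863, 0.3229, 0.1819]
orientation: [2.512, 1.881, 0.001]
force: [-0.0, 0.3, -2.9]
opening: 0.0138
gripper_force: 60.0
```

>>> jog_arm --rows '[[[-0.1,0.05,0],[0,0,-0.013]],[[-0.22,0.11,-0.003],[0,0,-0.026]],[[-0.35,0.17,-0.005],[0,0,-0.038]],[[-0.48,0.232,-0.006],[0,0,-0.051]],[[-0.6,0.291,-0.008],[0,0,-0.064]]]'

```text
t: 10.55
tool_pos: [0.4081, 0.1901, 0.1835]
orientation: [2.416, 2.008, -0.004]
force: [0.4, -0.5, -2.4]
opening: 0.0135
gripper_force: 60.0
```

>>> jog_arm --rows '[[[-0.125,0.046,0],[0,0,-0.013]],[[-0.25,0.092,-0.003],[0,0,-0.026]],[[-0.376,0.137,-0.005],[0,0,-0.038]],[[-0.501,0.183,-0.006],[0,0,-0.051]],[[-0.626,0.229,-0.008],[0,0,-0.064]]]'

```text
t: 11.05
tool_pos: [0.4302, 0.0588, 0.1854]
orientation: [2.312, 2.127, -0.004]
force: [-0.8, -0.7, -2.9]
opening: 0.0133
gripper_force: 60.0
```

>>> jog_arm --rows '[[[-0.154,-0.037,0.013],[0,0,-0.004]],[[-0.308,-0.073,0.025],[0,0,-0.008]],[[-0.461,-0.11,0.038],[0,0,-0.012]],[[-0.615,-0.147,0.05],[0,0,-0.016]],[[-0.769,-0.184,0.063],[0,0,-0.019]]]'

```text
t: 11.55
tool_pos: [0.3801, -0.0912, 0.1731]
orientation: [2.28, 2.16, -0.004]
force: [1.3, -0.7, -3.4]
opening: 0.0137
gripper_force: 60.0
```

>>> jog_arm --rows '[[[-0.153,-0.041,0.012],[0,0,-0.004]],[[-0.305,-0.083,0.025],[0,0,-0.008]],[[-0.458,-0.124,0.037],[0,0,-0.012]],[[-0.61,-0.166,0.05],[0,0,-0.016]],[[-0.763,-0.207,0.062],[0,0,-0.019]]]'

```text
t: 12.05
tool_pos: [0.3305, -0.2414, 0.1612]
orientation: [2.248, 2.193, -0.004]
force: [0.6, -0.0, -2.6]
opening: 0.0136
gripper_force: 60.0
```

```bash
python3 - <<'E'
from plan import *
from plant import imaging
import cv2
p,R=cur();print(p,yawof(R),R.as_matrix()[:,1],robot.read_state()["q"])
c=imaging.read_camera("top"); np.save("top4.npy",c,allow_pickle=True)
a=cv2.resize(cv2.convertScaleAbs(c["frame"][130:280,130:390,::-1],alpha=1.6),(780,450),interpolation=cv2.INTER_CUBIC)
cv2.imwrite("pics/t4.png",a)
E
```

```text
[ 0.33045304 -0.24135621  0.16116575] (np.float64(-1.4101546448309854), np.float64(0.14497551170518705)) [ 0.99969656 -0.02460934 -0.0010818 ] [-0.75401818 -0.3815675   2.06246423 -0.00244132  1.45997844 -0.72913846]
```

View pics/t4.png

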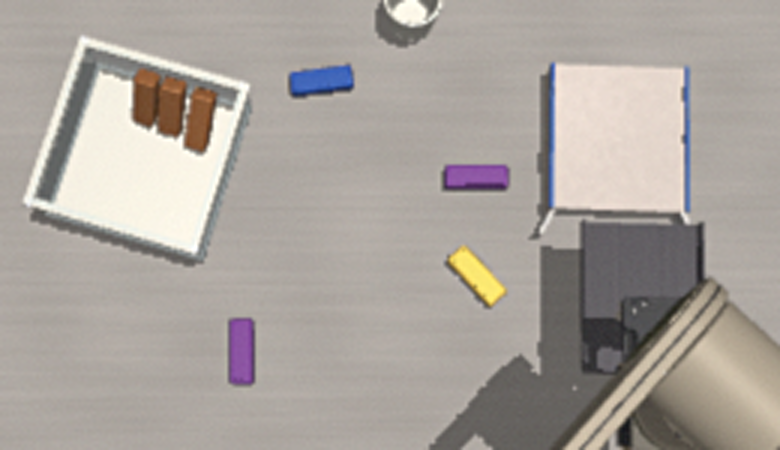

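All three bars are in the upright tub, at (147,97), (171,107) and (200,120). The empty tray hovers before the slot. I'll measure the slot's yaw and centreline, and the tray's lateral offset in the hand, numerically.

```bash
python3 - <<'E'
from plan import *
from h import *
import cv2
np.set_printoptions(precision=4,suppress=True)
for n in("top0","top4"):
    c=np.load(n+".npy",allow_pickle=True).item()
    hsv=cv2.cvtColor(c["frame"],cv2.COLOR_RGB2HSV)
    m=cv2.inRange(hsv,(100,60,50),(125,255,255))
    for u0,u1 in((310,318),(354,364)):
        w=[]
        for v in range(154,198):
            sat=(hsv[v,u0:u1,1].astype(float)-40).clip(0)*(m[v,u0:u1]>0)
            if sat.sum()>0: w.append(ray(c,(sat*np.arange(u0,u1)).sum()/sat.sum(),v,.046)[:2])
        w=np.array(w);k=np.polyfit(w[:,0],w[:,1],1); print(n,u0,len(w),"yaw",np.degrees(np.arctan(k[0])),"y@.624",np.polyval(k,.624))
g=cv2.cvtColor(c["frame"],cv2.COLOR_RGB2GRAY)
for v in (206,210,214,218,222): print(v,list(g[v,318:332]),list(g[v,356:370]))
col=g[196:212,335]; print("front edge col335",list(col), "col350",list(g[196:212,350]))
print("rack roof front/back cols", [list(g[v0:v0+8,335]) for v0 in(148,196)])
for u,v in((324,210),(364.5,210)): print(ray(c,u,v,.16))
E
```

```text
top0 310 44 yaw -1.9496506536490408 y@.624 -0.17743720324671428
top0 354 44 yaw -1.7446865970725076 y@.624 -0.32465306525426796
top4 310 44 yaw -1.9372744422777937 y@.624 -0.17743657123740025
top4 354 44 yaw -1.6705077548556608 y@.624 -0.3247055750554517
206 [np.uint8(106), np.uint8(105), np.uint8(106), np.uint8(108), np.uint8(108), np.uint8(75), np.uint8(51), np.uint8(59), np.uint8(60), np.uint8(59), np.uint8(60), np.uint8(60), np.uint8(59), np.uint8(60)] [np.uint8(61), np.uint8(59), np.uint8(58), np.uint8(58), np.uint8(58), np.uint8(58), np.uint8(42), np.uint8(33), np.uint8(70), np.uint8(104), np.uint8(108), np.uint8(107), np.uint8(107), np.uint8(106)]
210 [np.uint8(106), np.uint8(108), np.uint8(105), np.uint8(108), np.uint8(108), np.uint8(75), np.uint8(51), np.uint8(59), np.uint8(60), np.uint8(61), np.uint8(60), np.uint8(61), np.uint8(61), np.uint8(60)] [np.uint8(59), np.uint8(60), np.uint8(61), np.uint8(61), np.uint8(61), np.uint8(59), np.uint8(44), np.uint8(30), np.uint8(60), np.uint8(105), np.uint8(110), np.uint8(107), np.uint8(106), np.uint8(106)]
214 [np.uint8(59), np.uint8(5
[... 1282 characters left out ...]
, np.uint8(75), np.uint8(106), np.uint8(73), np.uint8(60), np.uint8(61), np.uint8(62), np.uint8(60), np.uint8(63), np.uint8(63), np.uint8(61)] col350 [np.uint8(134), np.uint8(135), np.uint8(136), np.uint8(135), np.uint8(112), np.uint8(61), np.uint8(73), np.uint8(107), np.uint8(93), np.uint8(59), np.uint8(55), np.uint8(60), np.uint8(56), np.uint8(60), np.uint8(59), np.uint8(59)]
rack roof front/back cols [[np.uint8(108), np.uint8(106), np.uint8(104), np.uint8(110), np.uint8(131), np.uint8(140), np.uint8(139), np.uint8(139)], [np.uint8(136), np.uint8(137), np.uint8(140), np.uint8(131), np.uint8(81), np.uint8(59), np.uint8(75), np.uint8(106)]]
[ 0.4919 -0.1925  0.16  ]
[ 0.4917 -0.3125  0.16  ]
```

```bash
python3 - <<'E'
from plan import *
from h import *
c=np.load("top4.npy",allow_pickle=True).item()
p,R=cur();print(p,yawof(R))
l=ray(c,322.9,210,.1425);r=ray(c,364.1,210,.1605);print(l,r)
l2=ray(c,322.7,218,.1425);r2=ray(c,364.0,218,.1605);print(l2,r2)
ex=np.array([np.cos(np.radians(-1.4)),np.sin(np.radians(-1.4))]);
for a,b in((l,r),(l2,r2)):
    m=(a+b)[:2]/2-p[:2]; print("tray axis offset left of TCP",ex[0]*m[1]-ex[1]*m[0])
# front edge of tray floor (lip z .143), rack mouth roof edge z .04
print("lip",ray(c,335,203.9,.143),"mouth",ray(c,335,199.4,.04),"back",ray(c,335,151.5,.04))
E
```

```text
[ 0.32902448 -0.24496711  0.16093563] (np.float64(-1.4672560735097326), np.float64(0.32671029831899717))
[ 0.49461319 -0.19170376  0.1425    ] [ 0.49160089 -0.31120652  0.1605    ]
[ 0.47050036 -0.19042647  0.1425    ] [ 0.46776613 -0.30984537  0.1605    ]
tray axis offset left of TCP -0.0024772003816363602
tray axis offset left of TCP -0.0017441080019743307
lip [ 0.51295686 -0.22849439  0.143     ] mouth [ 0.54484354 -0.24597529  0.04      ] back [ 0.70449086 -0.25125091  0.04      ]
```

```bash
python3 - <<'E'
from plan import *
A=((.33,-.24,.16),tool(-1.5)); B=((.327,-.237,.026),tool(-1.8))
seg(A,B,10)
E
```

```text
[[[0.001, -0.002, 0.067], [0.0, 0.0, 0.0]], [[0.003, -0.003, 0.134], [0.0, 0.0, 0.001]], [[0.004, -0.005, 0.201], [0.0, 0.0, 0.001]], [[0.006, -0.006, 0.268], [0.0, 0.0, 0.001]], [[0.007, -0.008, 0.335], [0.0, 0.0, 0.002]]]
[[[0.001, -0.002, 0.067], [0.0, 0.0, 0.0]], [[0.003, -0.003, 0.134], [0.0, 0.0, 0.001]], [[0.004, -0.005, 0.201], [0.0, 0.0, 0.001]], [[0.006, -0.006, 0.268], [0.0, 0.0, 0.001]], [[0.007, -0.008, 0.335], [0.0, 0.0, 0.002]]]
```

>>> jog_arm --rows '[[[0.001,-0.002,0.067],[0,0,0]],[[0.003,-0.003,0.134],[0,0,0]],[[0.004,-0.005,0.201],[0,0,0.001]],[[0.006,-0.006,0.268],[0,0,0.002]],[[0.007,-0.008,0.335],[0,0,0.003]]]'

```text
t: 12.6
tool_pos: [0.3295, -0.2384, 0.0925]
orientation: [-2.253, -2.189, 0.004]
force: [0.3, 0.3, -3.0]
opening: 0.014
gripper_force: 60.0
```

>>> jog_arm --rows '[[[0.001,-0.002,0.067],[0,0,0]],[[0.003,-0.003,0.134],[0,0,0]],[[0.004,-0.005,0.201],[0,0,0]],[[0.006,-0.006,0.268],[0,0,0]],[[0.007,-0.008,0.325],[0,0,0]]]'

```text
t: 13.1
tool_pos: [0.3277, -0.2378, 0.0277]
orientation: [-2.254, -2.188, 0.004]
force: [-0.5, 0.0, -3.4]
opening: 0.0138
gripper_force: 60.0
```

>>> jog_arm --rows '[[[0,0,0],[0,0,0]],[[0,0,0],[0,0,0]],[[0,0,0],[0,0,0]]]'

```text
t: 13.4
tool_pos: [0.3284, -0.2385, 0.0297]
orientation: [2.253, 2.187, -0.004]
force: [0.6, 0.5, -2.2]
opening: 0.0138
gripper_force: 60.0
```

```bash
python3 - <<'E'
from plan import *
from plant import imaging
from h import *
import cv2
p,R=cur();print(p,yawof(R),R.as_matrix()[:,1])
c=imaging.read_camera("top"); np.save("top5.npy",c,allow_pickle=True)
g=cv2.cvtColor(c["frame"],cv2.COLOR_RGB2GRAY)
cv2.imwrite("pics/t5.png",cv2.resize(cv2.convertScaleAbs(c["frame"][140:270,270:400,::-1],alpha=1.8),(598,598),interpolation=cv2.INTER_CUBIC))
for v in (210,214,218,222): print(v,g[v,312:332].tolist(),g[v,346:372].tolist())
print(g[196:216,330].tolist(),g[196:216,340].tolist())
E
```

```text
[ 0.32839291 -0.23852817  0.02966856] (np.float64(-1.7171177742086585), np.float64(0.17502816369464397)) [ 9.99550704e-01 -2.99648653e-02 -7.05252219e-04]
210 [105, 105, 106, 107, 107, 103, 84, 100, 103, 103, 102, 104, 104, 104, 105, 106, 108, 107, 107, 106] [108, 108, 109, 109, 107, 107, 108, 108, 102, 109, 106, 71, 68, 61, 66, 85, 103, 105, 105, 105, 106, 106, 106, 106, 105, 105]
214 [106, 105, 106, 108, 71, 45, 46, 61, 61, 61, 58, 61, 59, 60, 59, 61, 61, 60, 60, 60] [58, 60, 59, 59, 61, 60, 36, 26, 42, 91, 105, 105, 105, 106, 105, 106, 106, 105, 106, 106, 105, 106, 107, 106, 106, 106]
218 [105, 106, 105, 107, 71, 45, 48, 62, 61, 59, 61, 60, 61, 60, 61, 61, 61, 60, 60, 61] [61, 58, 59, 60, 60, 61, 45, 27, 39, 80, 105, 106, 104, 104, 106, 104, 105, 104, 105, 105, 105, 104, 107, 105, 105, 106]
222 [105, 106, 107, 108, 72, 42, 49, 61, 60, 60, 62, 59, 61, 61, 60, 60, 62, 60, 60, 62] [60, 60, 61, 61, 60, 61, 58, 43, 42, 81, 104, 107, 106, 107, 106, 106, 106, 106, 107, 108, 107, 108, 109, 108, 107, 109]
[134, 136, 139, 131, 65, 57, 72, 108, 109, 109, 109, 107, 108, 108, 107, 91, 60, 59, 60, 59] [135, 136, 136, 129, 78, 58, 73, 109, 110, 111, 109, 109, 108, 108, 109, 104, 61, 58, 57, 61]
```

View pics/t5.png

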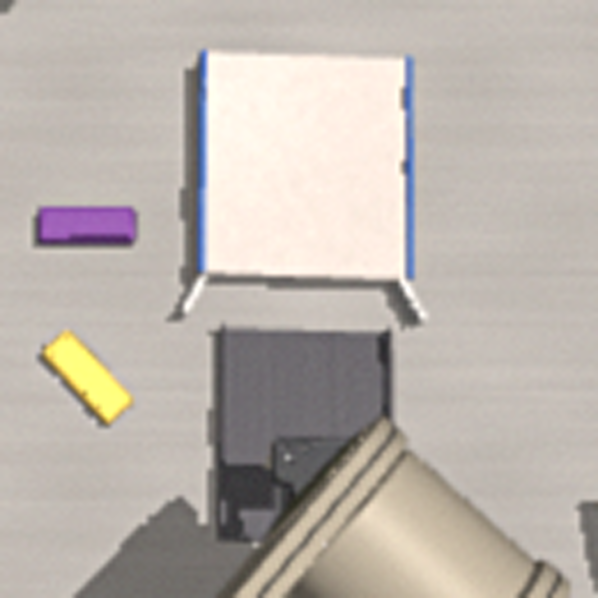

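The tray sits straight in front of the slot, with its edges at columns 218–392 against 207–408 for the slot's strips. I'll work out the lateral correction.

```bash
python3 - <<'E'
from plan import *
from h import *
c=np.load("top5.npy",allow_pickle=True).item()
for v,r in((214,354.7),(218,354.8),(222,354.8)):
    a=ray(c,315.9,v,.0097);b=ray(c,r,v,.0297); m=(a+b)/2
    print(a[1],b[1],"mid",m[:2],"rack line y",-.2518-.0314*(m[0]-.624))
print("lip",ray(c,335,211.6,.0127))
# guides/mouth: roof corners at front and back from sharp edges
g=__import__("cv2").cvtColor(c["frame"],7)
for v in (160,175,190): print(v,g[v,308:320].tolist(),g[v,352:366].tolist())
E
```

```text
-0.1869786696769709 -0.3097088146740109 mid [ 0.50036885 -0.24834374] rack line y -0.24791798199024637
-0.18664478641828355 -0.30949951348615695 mid [ 0.48730055 -0.24807215] rack line y -0.247507637327962
-0.18631197695935608 -0.3089688861495468 mid [ 0.47427463 -0.24764043] rack line y -0.24709862323498907
lip [ 0.50928704 -0.24915432  0.0127    ]
160 [107, 106, 72, 60, 53, 54, 73, 135, 143, 142, 141, 140] [135, 137, 135, 137, 138, 86, 57, 83, 105, 106, 105, 104, 103, 104]
175 [107, 107, 73, 60, 50, 51, 86, 137, 141, 139, 139, 139] [135, 136, 134, 133, 137, 91, 50, 73, 102, 106, 105, 106, 105, 105]
190 [105, 107, 72, 53, 51, 58, 100, 135, 138, 136, 135, 135] [132, 133, 133, 135, 137, 137, 78, 75, 104, 108, 106, 107, 106, 106]
```

>>> jog_arm --rows '[[[0,0,0.02],[0,0,0]],[[0,0,0.043],[0,0,0]],[[0,0,0.043],[0,0,0]],[[0,0,0.043],[0,0,0]]]'

```text
t: 13.85
tool_pos: [0.3279, -0.2381, 0.0204]
orientation: [2.254, 2.188, -0.004]
force: [0.6, -1.9, -2.1]
opening: 0.0139
gripper_force: 60.0
```

>>> jog_arm --rows '[[[0,0.04,0],[0,0,0]],[[0,0.09,0],[0,0,0]],[[0,0.15,0],[0,0,0]],[[0,0.21,0],[0,0,0]],[[0,0.27,0],[0,0,0]]]'

```text
t: 14.35
tool_pos: [0.3831, -0.2397, 0.0203]
orientation: [2.254, 2.188, -0.004]
force: [-1.7, -0.8, -1.1]
opening: 0.0137
gripper_force: 60.0
```

>>> jog_arm --rows '[[[0,0.05,0],[0,0,0]],[[0,0.11,0],[0,0,0]],[[0,0.17,0],[0,0,0]],[[0,0.23,0],[0,0,0]],[[0,0.29,0],[0,0,0]]]'

```text
t: 14.85
tool_pos: [0.4409, -0.2415, 0.0202]
orientation: [2.254, 2.188, -0.004]
force: [-1.8, 0.2, -0.8]
opening: 0.0139
gripper_force: 60.0
```

>>> jog_arm --rows '[[[0,0.06,0],[0,0,0]],[[0,0.12,0],[0,0,0]],[[0,0.18,0],[0,0,0]],[[0,0.23,0],[0,0,0]],[[0,0.26,0],[0,0,0]]]'

```text
t: 15.35
tool_pos: [0.4928, -0.243, 0.0201]
orientation: [2.254, 2.188, -0.004]
force: [-2.5, 0.4, 1.0]
opening: 0.0132
gripper_force: 60.0
```

>>> jog_arm --rows '[[[0,0.025,0],[0,0,0]],[[0,0.05,0],[0,0,0]],[[0,0.075,0],[0,0,0]],[[0,0.095,0],[0,0,0]],[[0,0.095,0],[0,0,0]]]'

```text
t: 15.85
tool_pos: [0.5114, -0.2436, 0.0202]
orientation: [2.254, 2.187, -0.004]
force: [0.7, -0.3, -0.3]
opening: 0.0137
gripper_force: 60.0
```

>>> jog_arm --rows '[[[0,0.01,0],[0,0,0]],[[0,0.01,0],[0,0,0]]]'

```text
t: 16.05
tool_pos: [0.513, -0.2436, 0.0202]
orientation: [2.254, 2.187, -0.004]
force: [-0.2, -0.4, 0.5]
opening: 0.014
gripper_force: 60.0
```

>>> jog_arm --rows '[[[0,0.01,0],[0,0,0]],[[0,0.01,0],[0,0,0]]]'

```text
t: 16.25
tool_pos: [0.515, -0.2437, 0.0202]
orientation: [2.254, 2.188, -0.004]
force: [-0.5, -0.7, 0.4]
opening: 0.0137
gripper_force: 60.0
```

>>> jog_arm --rows '[[[0,0.01,0],[0,0,0]],[[0,0.01,0],[0,0,0]]]'

```text
t: 16.45
tool_pos: [0.5166, -0.2436, 0.0201]
orientation: [-2.254, -2.188, 0.005]
force: [-4.0, 0.8, 3.4]
opening: 0.0138
gripper_force: 60.0
```

>>> jog_arm --rows '[[[0,0.01,0],[0,0,0]],[[0,0.01,0],[0,0,0]],[[0,0.01,0],[0,0,0]]]'

```text
t: 16.75
tool_pos: [0.5166, -0.2435, 0.02]
orientation: [-2.252, -2.185, 0.008]
force: [-16.6, 3.7, 12.9]
opening: 0.0139
gripper_force: 60.1
```

Firm contact with the stop at the predicted x = 0.517. I'll relax the push, open a little and retreat upward.

>>> jog_arm --rows '[[[0,-0.009,0],[0,0,0]],[[0,-0.009,0],[0,0,0]]]'

```text
t: 16.95
tool_pos: [0.5166, -0.2436, 0.0201]
orientation: [-2.254, -2.187, 0.005]
force: [-6.2, 1.0, 5.3]
opening: 0.0135
gripper_force: 60.0
```

>>> jog_arm --rows '[[[0,0,0],[0,0,0]],[[0,0,0],[0,0,0]],[[0,0,0],[0,0,0]],[[0,0,0],[0,0,0]]]' --hand 0.42

```text
t: 17.35
tool_pos: [0.5171, -0.2438, 0.0201]
orientation: [2.254, 2.188, -0.004]
force: [0.1, 0.4, 0.5]
opening: 0.0271
gripper_force: 0.0
```

>>> jog_arm --rows '[[[0,0,-0.05],[0,0,0]],[[0,0,-0.12],[0,0,0]],[[0,0,-0.22],[0,0,0]],[[0,0,-0.34],[0,0,0]],[[0,0,-0.46],[0,0,0]]]'

```text
t: 17.85
tool_pos: [0.5174, -0.2437, 0.1145]
orientation: [2.253, 2.187, -0.004]
force: [-0.2, -0.3, -0.2]
opening: 0.0272
gripper_force: 0.0
```

>>> jog_arm --rows '[[[0,0,-0.15],[0,0,0]],[[0,-0.15,-0.3],[0,0,0]],[[0,-0.35,-0.4],[0,0,0]],[[0,-0.55,-0.4],[0,0,0]],[[0,-0.7,-0.4],[0,0,0]]]'

```text
t: 18.35
tool_pos: [0.3764, -0.2396, 0.1948]
orientation: [2.251, 2.185, -0.004]
force: [-0.2, -0.3, 0.8]
opening: 0.0274
gripper_force: 0.0
```

```bash
python3 - <<'E'
from plan import *
from plant import imaging
from h import *
import cv2
p,R=cur();print(p,robot.read_state()["t"])
c=imaging.read_camera("top"); np.save("top6.npy",c,allow_pickle=True)
cv2.imwrite("pics/t6.png",cv2.resize(cv2.convertScaleAbs(c["frame"][110:300,80:480,::-1],alpha=1.6),(800,380)))
hsv=cv2.cvtColor(c["frame"],cv2.COLOR_RGB2HSV)
m=cv2.inRange(hsv,(45,90,40),(85,255,255))
k,l,s,ce=cv2.connectedComponentsWithStats(m)
for i in range(1,k):
    if s[i,4]>30: print(s[i],ce[i],ray(c,*ce[i],.058))
m=cv2.inRange(hsv,(3,90,50),(18,255,255)); k,l,s,ce=cv2.connectedComponentsWithStats(m)
for i in range(1,k):
    if s[i,4]>60: print("brown",s[i],ray(c,*ce[i],.02))
E
```

```text
[ 0.37635682 -0.23955968  0.19483784] 18.35
[324 207  27   6 114] [336.02631579 208.99122807] [ 0.51079953 -0.2452383   0.058     ]
[ 79 229  22  21 376] [ 89.375      239.11702128] [0.41742828 0.5271501  0.058     ]
brown [175 153  17  22 280] [0.66968885 0.2496404  0.02      ]
brown [192 159  10  21 149] [0.65060239 0.20483355 0.02      ]
brown [ 409  239   50   40 1464] [ 0.35515279 -0.55607371  0.02      ]
```

```bash
python3 -c "
from plant import robot
print(robot.close_job())"
```

```text
the job is handed in; nothing more can be done
None
```

The three oat bars are in the upright tub and the empty tray is home against the slot's stop with its grip sticking out and released. The arm is clear, and the job was handed in at 18.4 s of robot time; no verdict came back.

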